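Unclip the cuticle pusher and lever the compact open

TASK

Unclip the steel cuticle pusher from the leaning rail stand by pulling it straight off against its spring clips, then put its blade under the overhanging front edge of the pink compact's lid and lever the lid open at least halfway to upright, so that it stays open. Finally lay the pusher flat inside the wooden tray. Touch the compact only with the pusher, not with the gripper, and leave the other things on the counter where they are.

Things in the scene. Friction and masses are not known exactly. Their poses are not given: they have to be found in the camera images.
- stand: Fixed rail stand: white base plate 130 x 200 x 12 mm, steel rail 14 mm thick along its y, 62 mm high, and on it two sprung clips holding the pusher by its handle at y = -36 and +36 mm (each 12 mm wide along y, 30 mm across). Origin under the base. Between the clips 35 mm is free under the handle's axis, down to the rail.
- clips (a point): midway between the clips, on the held handle's axis (stand frame 0, 0, 98 mm). The clips open upwards and to the stand's -x, 0.55 rad (32 deg) from vertical: the pusher comes out along (-0.523, 0, 0.853) of the stand's frame, its own +z. The catch gives at roughly 10 N over the first 5 mm; free after 15 mm. The spring noses reach 11 mm above the axis.
- pusher: Stainless cuticle pusher, 155 mm long, 80 g. Origin on its axis, mid-grip; +x runs to the blade. Grip 12 x 12 mm, x = -23 to 23, flats facing y and z: take it across y, fingers along -z. Round handle 12 mm thick, x = -60 to 53. Blade 12 mm wide (y), 3 mm thick (z), x = 51 to 95. It starts level in the clips, blade to the stand's +y, its z along the clips' opening.
- pusher_tip (a point): the end of the pusher's blade (x = 95 mm on its axis)
- pusher_end (a point): the butt end of the pusher's handle (x = -60 mm on its axis)
- compact: Pink compact on a clear plinth, fixed. Origin under its centre; front to its -x (robot side). Plinth 80 (x) x 84 x 24 mm, shell 90 x 96 mm, z = 24 to 34. Lid 105 (x) x 96 x 8 mm, x = -60 to 45, underside at z = 36 mm when shut: it overhangs the shell 15 mm at the front, over free counter. Hinge along y at x = 45, z = 36 mm.
- lid_edge (a point): middle of the front edge of the lid's underside, moving with the lid; 105 mm from the hinge line
- compact_hinge (a point): middle of the lid's hinge line (fixed)
- lid (a joint): lid opening in rad: 0 shut, 1.57 upright, 1.9 at most; a stiff hinge, the lid stays where it is left; lifting it by the front edge takes about 1 N
- tray: Fixed wooden tray, 210 (x) x 125 (y) mm outside, walls 5 mm thick and 17 mm high. Origin under its centre, x along its length.
- tray_in (a point): centre of the tray's inner floor, 5 mm above the counter; the inside is 200 x 115 mm
- hairbrush: wooden hairbrush, 200 mm long, lying bristles down; origin at the foot of its middle; a bystander, to be left alone
- roller: face roller with a white handle and a grey-green silicone head, 150 mm long, lying down; origin near its middle, on the counter; a bystander, to be left alone
- jar: amber glass cream jar, 54 mm across, 45 mm high; origin under its centre; a bystander, to be left alone
- mug: white ceramic toothbrush cup, 68 mm across, 85 mm high; origin under its centre; a bystander, to be left alone
- soap: bar of soap, 85 x 55 x 26 mm; origin under its centre; a bystander, to be left alone
Not all that is in view belongs to the job. Of the things that look like the tray, the largest one is meant.

How it is judged:
On the way, in this order (a step that is already met when the one before it is completed fails the run):
1. the pusher, in the gripper, is pulled clear of the rail's clips (50 mm or more from where it hung) (distance of pusher from where it was at the start of the episode above 0.05 m and contact force between the fingers and pusher above 1 N), for 0.2 s.
2. the pusher, in the gripper, bears on the lid and lifts it past 0.15 rad (contact force between pusher and compact above 0.1 N and value of joint lid above 0.15 rad and contact force between the fingers and pusher above 1 N), for 0.05 s.
3. the lid is opened to at least 0.75 rad (about halfway to upright) (value of joint lid above 0.75 rad), for 0.2 s.
At the end, for the whole second after the job is handed in: The lid stays open by at least 0.75 rad; the pusher lies flat and at rest inside the tray, both its ends between the tray's walls and with their axis less than 14 mm above its inner floor (value of joint lid above 0.75 rad and x of pusher_tip in the frame of tray_in between -0.103 and 0.103 m and y of pusher_tip in the frame of tray_in between -0.061 and 0.061 m and z of each of pusher_tip, pusher_end in the frame of tray_in below 0.014 m and x of pusher_end in the frame of tray_in between -0.103 and 0.103 m and y of pusher_end in the frame of tray_in between -0.061 and 0.061 m and linear speed of pusher below 0.02 m/s and angular speed of pusher below 0.3 rad/s); the robot touches nothing.
It fails at once if the gripper or arm touches the compact (more than 1 N) (contact force between any of the fingers, the arm and compact above 1 N).
It fails at once if a bystander is moved by more than 30 mm (distance of any of hairbrush, roller, jar, mug, soap from where it was at the start of the episode above 0.03 m).
It also fails if it takes over 61 s, if anything falls off the work surface, if the arm or the gripper's body presses on something with over 40 N, if the wrist force passes 120 N, or if a joint passes its speed limit or range.

ROBOT

A 6-joint arm with a two-finger parallel gripper is mounted at the origin on the work surface. World frame = base frame: x ahead of the robot, y to its left, z up, the work surface at z = 0. Lengths are in m, angles in rad, forces in N, time in s.
With the tool pointing down it reaches from about 0.35 to 0.875 m from the base axis. Payload 4.2 kg.
Tool frame: the origin (TCP) lies midway between the tips of the shut fingers; the grasp point (between the pads) lies 19 mm behind it; z points along the fingers, y is the line along which they close (so a half turn about z gives the same grasp; the last joint's range is limited). The gripper opens to 85 mm and grips with 20 to 120 N. Pads are 22 mm wide; open, the fingers measure 114 mm over their backs; the gripper's body (76 mm by 85 mm) begins 54 mm behind the grasp point. The pads swing forward as they close: fully open they stand 13 mm farther back than shut.
Start: joints at [-0.854, 0.385, 0.008, 0, -1.194, -0.259], TCP at [0.276, -0.561, 0.231] pointing down, gripper open.
Joint ranges: [-3.14, 3.14], [-1.21, 2.06], [-1.07, 1.41], [-3.16, 2.05], [-2.99, -0.16], [-3.1, 3.1]. Speed limits (rad/s): [2.79, 2.79, 3.14, 3.14, 3.14, 3.14].

INTERFACE

Orientations are given as [roll, pitch, yaw] about the fixed x, y, z axes, in that order (R = Rz(yaw) Ry(pitch) Rx(roll)).
In Python, from workcell import arm gives the robot as it stands.
- The arm moves only by the tool step_arm, never from a script. Its argument "motion" is a list of rows, each a list of 3 entries, a list of its own where there are three numbers: the turn, a rotation vector about the tool's x, y, z in degrees, then the shift along the tool's x, y, z in mm, then the opening, from 0 (shut) to 1 (fully open). A call has 1 to 20 rows; each row is the pose to reach, as a shift and turn from the pose commanded when the call began, along the tool's axes at that moment; what a row does not reach only later rows make up. A row lasts 1/10 s, in which the tool goes at most 50 mm and 8.59 degrees, less where a joint would pass 70% of its speed; a pose out of reach is approached as far as the arm can. A call with a gripper value outside its range is refused whole. The fingers move at their own pace and stop on an object; the grip force is fixed at half the most. Time passes only in rows, so rows that repeat a pose let the fingers close. It gives the time, the measured TCP pose, the force, the opening and the grip force at its end, in the units of the state.
- arm.observe(): the state, without advancing time (a new reading comes with each control period).
- arm.camera(name): name is "side" or "top"; returns the picture (480x640x3 uint8, red, green, blue); there is no depth.
- arm.camera_model(name): a dict with "fovy" (degrees; the focal length in pixels is half the picture's height over the tangent of half this angle, whatever the lens; pixels are square), "cx", "cy" (the principal point, pixels), "pose" (4x4, takes a point from camera to world coordinates). Camera axes: x right, y down, z forward; pixel columns grow to the right and rows downward; lengths in m; the calibration is good to about 2 mm. A picture is of the moment at which its call begins. camera_model takes no time and is no camera call.
- arm.hand_in(): hands the job in; it is judged then, once.
Trained networks look in the newest picture that a camera, given by its name, has taken for a name from the list of things; names that differ only in an ending like _2 or _b are one class to them, and where a whole thing is asked for, a point or a joint stands for the part that bears it (a point fixed in the world has none). Each returns a list of dicts, best first, with "confidence" (0 to 1); they miss things now and then, are a little off and sometimes report something else, mostly with a low value. They report only what shows in the picture. A call takes as long as a camera call. They do not tell look-alikes from the thing itself.
- arm.recognise(query, camera): "pixel" ([row, column] in pixels, amid what is visible of it).
The state is a dict: "time": time; "q": joint angles; "qvel": joint speeds; "joint_efforts": joint torques, N m; "tcp_pos": TCP position; "orientation": TCP orientation; "wrist_force": force on the tool from outside, world axes, zero at the start; "ft_torque": the same for the moment, N m; "finger_gap": opening from 0.0 (shut) to 1.0 (fully open); "finger_force": force on a finger pad.
Only numpy, scipy, OpenCV 4.12 (cv2) and the standard library are available. Lean on these libraries where they do the work, as an engineer would, in place of code of your own. Each camera call takes 0.05 s, during which the arm holds its last target. There are 200 camera calls.

## Working session

There is one attempt and no reset: what is moved stays moved. The work goes in short steps, Python scripts to look and compute and a tool call to move; the robot and the scene stay as the last step left them, time stands still between calls to the robot, and variables do not carry over. Pictures are saved under pics/ and viewed, at most 13 in all, crops included, and the job is handed in when it is done.

Besides the shell and the picture viewer there is one more tool, called after ">>>" by a JSON object that holds its "op" and its "data". step_arm: Moves the arm, as the interface text tells. Its arguments: {"type":"object","properties":{"motion":{"type":"array","items":{"type":"array"}}},"required":["motion"]}

```bash
mkdir -p pics; ls
cat > h.py <<'E'
import numpy as np, cv2
from workcell import arm
def cam(n):
    m=arm.camera_model(n); f=240/np.tan(np.radians(m["fovy"])/2); return f,m["cx"],m["cy"],np.array(m["pose"])
def ray(n,p):  # p=[row,col]
    f,cx,cy,T=cam(n); d=T[:3,:3]@np.array([(p[1]-cx)/f,(p[0]-cy)/f,1]); return T[:3,3],d
def atz(n,p,z):
    o,d=ray(n,p); return o+d*(z-o[2])/d[2]
def proj(n,P):
    f,cx,cy,T=cam(n); P=np.atleast_2d(P); c=(P-T[:3,3])@T[:3,:3]; return np.c_[c[:,1]/c[:,2]*f+cy,c[:,0]/c[:,2]*f+cx]
def save(n,name):
    im=arm.camera(n); cv2.imwrite(f"pics/{name}.png",im[:,:,::-1]); return im
E
python3 - <<'E'
from h import *
np.set_printoptions(precision=4,suppress=True)
for n in("top","side"):
    save(n,n+"0"); m=arm.camera_model(n); print(n,m["fovy"],m["cx"],m["cy"]); print(np.array(m["pose"]))
    for q,z in(("stand",.03),("pusher",.098),("compact",.04),("tray",.005),("hairbrush",.02),("roller",.01),("jar",.045),("mug",.085),("soap",.026)):
        for r in arm.recognise(q,n)[:3]: print(q,np.round(r["pixel"],1),round(r["confidence"],2),atz(n,r["pixel"],z).round(3))
print(arm.observe())
E
```

```text
pics
top 44.23981153861324 322.24320124195316 234.13253700875703
[[-0.003  -0.986   0.1668  0.2588]
 [-0.9997  0.0069  0.0224  0.0027]
 [-0.0232 -0.1667 -0.9857  1.5066]
 [ 0.      0.      0.      1.    ]]
stand [219.7 212.7] 0.9 [0.548 0.317 0.03 ]
stand [231.9 338.6] 0.21 [ 0.514 -0.005  0.03 ]
pusher [215.3 200.1] 0.58 [0.546 0.333 0.098]
pusher [204.7 443. ] 0.55 [ 0.568 -0.259  0.098]
compact [202.2 443.4] 0.76 [ 0.587 -0.271  0.04 ]
compact [202.5 446.9] 0.44 [ 0.586 -0.28   0.04 ]
tray [234.5 340.7] 0.91 [ 0.512 -0.011  0.005]
tray [311.  274.8] 0.77 [0.317 0.157 0.005]
tray [342.6 455.7] 0.6 [ 0.237 -0.295  0.005]
hairbrush [135.1 315.6] 0.92 [0.775 0.053 0.02 ]
roller [247. 535.] 0.92 [ 0.475 -0.504  0.01 ]
jar [159.1 280.6] 0.63 [0.703 0.142 0.045]
mug [163.2 385.6] 0.63 [ 0.677 -0.123  0.085]
mug [216.4 214.9] 0.31 [0.546 0.3   0.085]
soap [279.9 132.7] 0.57 [0.395 0.516 0.026]
side 49.66612324716036 318.7086295157867 232.44515657609708
[[ 0.9989 -0.0426  0.0176  0.4528]
 [-0.044  -0.7686  0.6383 -0.9032]
 [-0.0137 -0.6384 -0.7696  1.2158]
 [ 0.      0.      0.      1.    
[... 436 characters left out ...]
26.4] 0.92 [ 0.472 -0.5    0.01 ]
jar [217.2 391.2] 0.8 [0.699 0.115 0.045]
mug [284.6 400.5] 0.69 [ 0.684 -0.154  0.085]
mug [337.5 362.5] 0.28 [ 0.57  -0.302  0.085]
soap [140.5 287.2] 0.85 [0.388 0.507 0.026]
{'time': 1.0, 'q': array([-0.8544,  0.3847,  0.0079, -0.    , -1.194 , -0.2586]), 'qvel': array([-0.001 ,  0.0007, -0.0017, -0.0002,  0.0002, -0.0003]), 'joint_efforts': array([  0.0001, -39.21  ,  18.862 ,   4.1907,  -0.0004,   0.    ]), 'tcp_pos': array([ 0.2763, -0.5606,  0.2313]), 'orientation': array([ 3.1416,  0.    , -2.6838]), 'wrist_force': array([-0.2667,  0.5146,  0.2159]), 'ft_torque': array([-0.0428,  0.0064,  0.002 ]), 'finger_force': 0.0, 'finger_gap': 1.0012001842617}
```

View pics/top0.png

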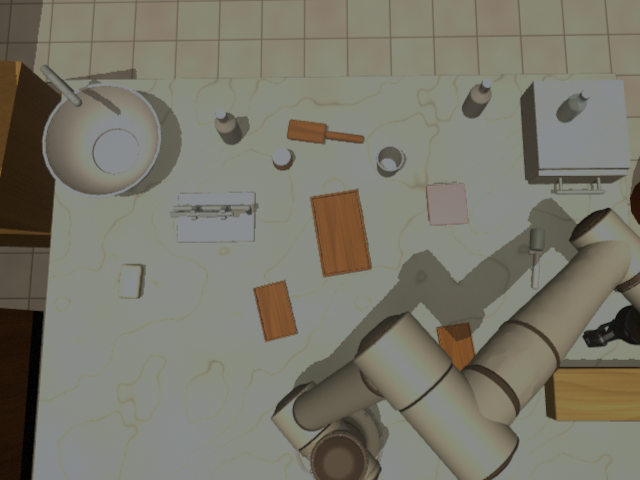

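View pics/side0.png

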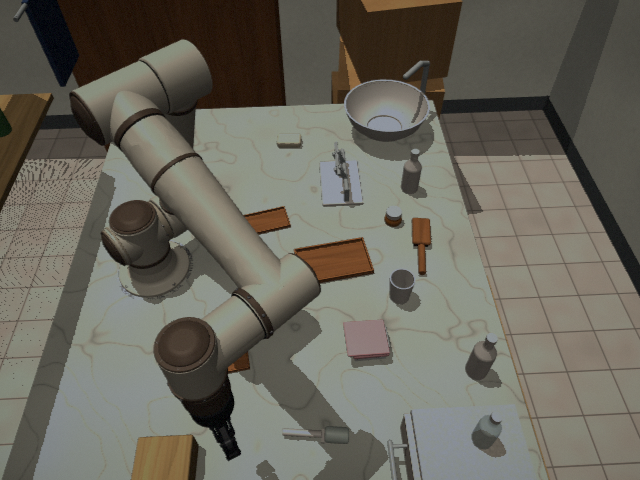

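The top view shows the stand at about (row 217, col 215) with the blade to the left (+y), the compact at (203, 447), and the largest tray at (233, 341). The side view agrees. Next I'll enlarge the stand, compact and tray.

Run:
```python
import cv2,numpy as np
t=cv2.imread("pics/top0.png");s=cv2.imread("pics/side0.png")
def c(im,r,k,w,h,f): return cv2.resize(im[r:r+h,k:k+w],None,fx=f,fy=f,interpolation=cv2.INTER_CUBIC)
A=c(t,180,160,100,70,4)      # stand top
B=c(t,170,412,70,70,4)
C=c(s,130,310,66,80,4)       # stand side
D=c(s,310,330,75,60,4)
o=np.zeros((600,800,3),np.uint8)
for im,y,x in((A,0,0),(B,0,400),(C,280,0),(D,300,400)): o[y:y+im.shape[0],x:x+im.shape[1]]=im[:600-y]
cv2.imwrite("pics/z.png",o)
```

```text
(no output)
```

View pics/z.png

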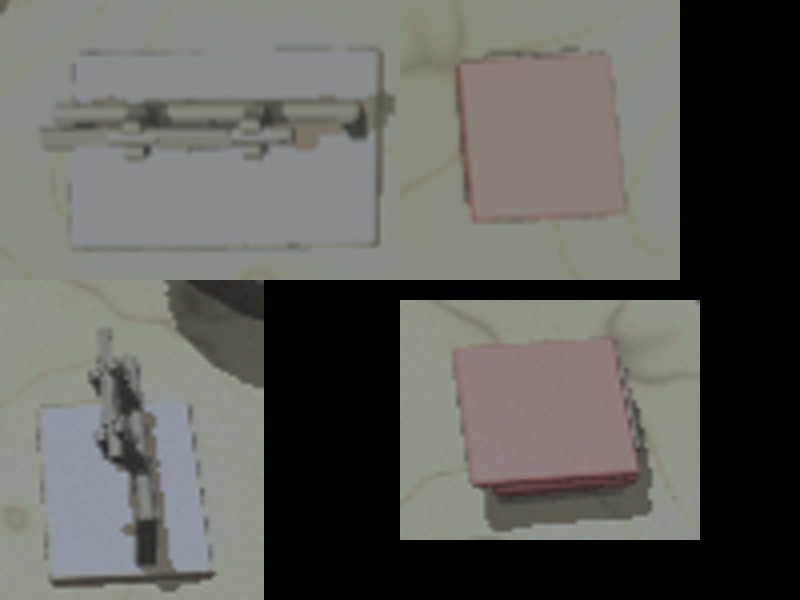

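The crops show the base plate corners at about (193,179)–(241,255) in the top view, the blade tip at (214,170), the butt end at (214,233), and the shut lid's corners clearly in both views. I'll fit poses to these.

```bash
cat > m.py <<'E'
from h import *
from scipy.optimize import least_squares
np.set_printoptions(precision=4,suppress=True)
A=lambda u,v:(180+v/4-.4,160+u/4-.4); B=lambda u,v:(170+v/4-.4,412+(u-400)/4-.4)
C=lambda u,v:(130+(v-280)/4-.4,310+u/4-.4); D=lambda u,v:(310+(v-300)/4-.4,330+(u-400)/4-.4)
def W(p,L):
    c,s=np.cos(p[2]),np.sin(p[2]); L=np.array(L,float); return np.array([p[0]+c*L[0]-s*L[1],p[1]+s*L[0]+c*L[1],L[2]])
def fit(obs,p0):
    r=lambda p:np.concatenate([proj(n,W(p,L))[0]-np.array(px) for n,px,L in obs])
    s=least_squares(r,p0,loss="soft_l1"); print(s.x,"yaw deg",np.degrees(s.x[2]),"res",r(s.x).round(1)); return s.x
# stand corners: top image TL = +x,+y
X,Y,Z=.065,.1,.012
st=[("top",A(75,52),(X,Y,Z)),("top",A(381,48),(X,-Y,Z)),("top",A(378,245),(-X,-Y,Z)),("top",A(71,245),(-X,Y,Z)),
("side",C(40,405),(-X,Y,Z)),("side",C(190,403),(X,Y,Z)),("side",C(211,573),(X,-Y,Z)),("side",C(52,578),(-X,-Y,Z))]
S=fit(st,[.55,.3,0])
print("tip/butt pred",proj("top",[W(S,(0,.095,.098)),W(S,(0,-.06,.098))]),"seen",A(42,138),A(293,135))
lc=[("top",B(460,62),(.045,.048,.044)),("top",B(608,55),(.045,-.048,.044)),("top",B(626,212),(-.06,-.048,.044)),("top",B(473,220),(-.06,.048,.044)),
("side",D(455,350),(-.06,.048,.044)),("side",D(614,338),(.045,.048,.044)),("side",D(637,472),(.045,-.048,.044)),("side",D(470,484),(-.06,-.048,.044))]
K=fit(lc,[.59,-.28,0])
# tray: contour in both
im=cv2.imread("pics/top0.png"); hsv=cv2.cvtColor(im,cv2.COLOR_BGR2HSV)
m=cv2.inRange(hsv,(3,90,40),(20,255,255)); m[:, :300]=0; m[:,385:]=0; m[:180]=0; m[290:]=0
c=max(cv2.findContours(m,0,1)[0],key=cv2.contourArea); b=cv2.boxPoints(cv2.minAreaRect(c)); print("tray px(col,row)",b)
w=np.array([atz("top",(v,u),.017)[:2] for u,v in b]); print(w,w.mean(0),np.linalg.norm(np.diff(w,axis=0),axis=1))
E
python3 m.py
```

```text
[ 0.5607  0.3113 -0.0008] yaw deg -0.043051348691965204 res [-0.5  0.5 -0.1  0.3 -0.1  0.2  0.4 -0.4  0.1 -0.4 -1.   0.1 -0.6  0.6
 -0.1 -0.7]
tip/butt pred [[209.6226 170.7046]
 [209.175  233.683 ]] seen (214.1, 170.1) (213.35, 232.85)
[ 0.5895 -0.2786  0.0401] yaw deg 2.2964704388510913 res [-0.7 -0.2 -0.7  0.7  0.7 -0.3  0.5 -0.4 -0.1 -0.8 -0.4  0.   0.2  0.6
  0.7 -0.1]
tray px(col,row) [[309.4594 196.7568]
 [357.7838 188.7027]
 [371.054  268.3243]
 [322.7297 276.3784]]
[[ 0.6093  0.0694]
 [ 0.6296 -0.0558]
 [ 0.4224 -0.0866]
 [ 0.4026  0.0357]] [ 0.516  -0.0093] [0.1268 0.2095 0.1239]
```

```bash
cat > t.py <<'E'
from m import *
def tri(pt,ps):
    r=lambda P:np.r_[proj("top",P)[0]-pt,proj("side",P)[0]-ps]
    s=least_squares(r,[.55,.35,.1]); return s.x,s.fun
print("tip",tri(A(42,138),C(104,330)))
print("side pred tip,butt,clips", proj("side",[W(S,(x,y,.098)) for x in(0,-.012) for y in(.095,.036,-.036,-.06)]), "tip seen",C(104,330))
s=cv2.imread("pics/side0.png");t=cv2.imread("pics/top0.png")
f=8
def c(im,r,k,w,h): return cv2.resize(im[r:r+h,k:k+w],None,fx=f,fy=f,interpolation=cv2.INTER_NEAREST)
a=c(t,190,165,75,40); b=c(s,138,325,38,75)
o=np.zeros((600,800,3),np.uint8); o[:320,:600]=a; cv2.imwrite("pics/z2.png",cv2.convertScaleAbs(np.hstack([np.vstack([a[:, :480],np.zeros((280,480,3),np.uint8)]),b]),alpha=1.6))
E
python3 t.py
```

```text
[ 0.5607  0.3113 -0.0008] yaw deg -0.043051348691965204 res [-0.5  0.5 -0.1  0.3 -0.1  0.2  0.4 -0.4  0.1 -0.4 -1.   0.1 -0.6  0.6
 -0.1 -0.7]
tip/butt pred [[209.6226 170.7046]
 [209.175  233.683 ]] seen (214.1, 170.1) (213.35, 232.85)
[ 0.5895 -0.2786  0.0401] yaw deg 2.2964704388510913 res [-0.7 -0.2 -0.7  0.7  0.7 -0.3  0.5 -0.4 -0.1 -0.8 -0.4  0.   0.2  0.6
  0.7 -0.1]
tray px(col,row) [[309.4594 196.7568]
 [357.7838 188.7027]
 [371.054  268.3243]
 [322.7297 276.3784]]
[[ 0.6093  0.0694]
 [ 0.6296 -0.0558]
 [ 0.4224 -0.0866]
 [ 0.4026  0.0357]] [ 0.516  -0.0093] [0.1268 0.2095 0.1239]
tip (array([0.5504, 0.4083, 0.0946]), array([-0.0623, -0.0087,  0.0246, -0.0803]))
side pred tip,butt,clips [[141.6015 338.7207]
 [153.7052 339.9712]
 [169.2409 341.5763]
 [174.6179 342.1318]
 [141.7445 335.0613]
 [153.8529 336.2289]
 [169.3948 337.7277]
 [174.774  338.2464]] tip seen (142.1, 335.6)
```

View pics/z2.png

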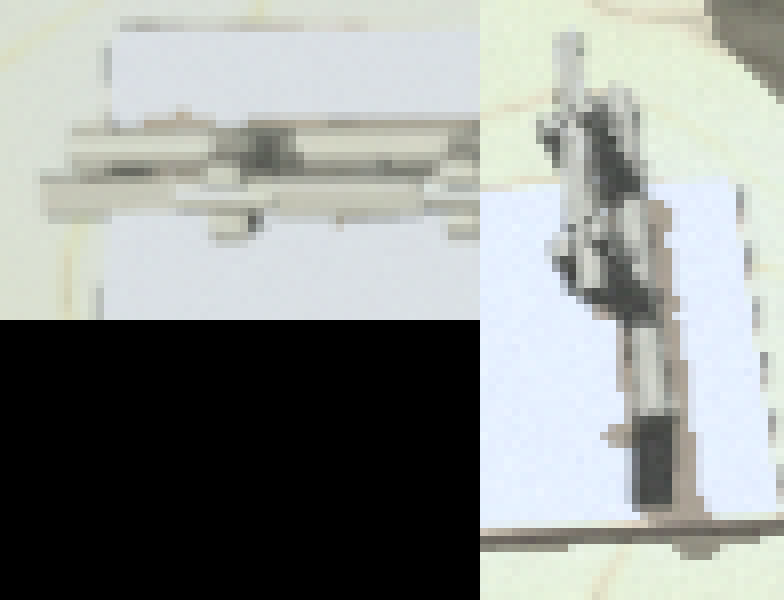

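The picture puts the pusher axis at top row 214, and both views agree on x≈0.550, y≈0.313. The base plate is offset from the stand's origin, so I'll use the pusher itself.

```bash
cat > g.py <<'E'
from h import *
from scipy.spatial.transform import Rotation as Ro
def delta(pos,R):
    o=arm.observe(); Rc=Ro.from_euler("xyz",o["orientation"]).as_matrix()
    print("tcp",o["tcp_pos"].round(4),"rpy",o["orientation"].round(3),"t",round(o["time"],2))
    print("turn",np.degrees(Ro.from_matrix(Rc.T@R).as_rotvec()).round(2),"shift",((Rc.T@(np.array(pos)-o["tcp_pos"]))*1e3).round(1))
P0=np.array([.5495,.3125,.098]); a=np.array([.523,0,-.853])
RS=np.array([[0,-.853,.523],[-1,0,0],[0,-.523,-.853]])
def down(yaw): return Ro.from_euler("xyz",[np.pi,0,yaw]).as_matrix()
E
python3 -c "
from g import *
print(atz('top',(214.1,170.1),.098),atz('top',(213.35,232.85),.098))
delta(P0-.11*a,RS)"
```

```text
[0.54957531 0.40731375 0.098     ] [0.55024431 0.25308525 0.098     ]
tcp [ 0.2763 -0.5606  0.2313] rpy [ 3.142  0.    -2.684] t 1.0
turn [ 28.16 -17.52 -62.09] shift [-579.4  687.9   39.5]
```

>>> {"op": "step_arm", "data": {"motion": [[[28.2, -17.5, -62.1], [-579, 688, 0], 1], [[28.2, -17.5, -62.1], [-579, 688, 0], 1], [[28.2, -17.5, -62.1], [-579, 688, 0], 1], [[28.2, -17.5, -62.1], [-579, 688, 0], 1], [[28.2, -17.5, -62.1], [-579, 688, 0], 1], [[28.2, -17.5, -62.1], [-579, 688, 0], 1], [[28.2, -17.5, -62.1], [-579, 688, 0], 1], [[28.2, -17.5, -62.1], [-579, 688, 0], 1], [[28.2, -17.5, -62.1], [-579, 688, 0], 1], [[28.2, -17.5, -62.1], [-579, 688, 0], 1], [[28.2, -17.5, -62.1], [-579, 688, 0], 1], [[28.2, -17.5, -62.1], [-579, 688, 0], 1], [[28.2, -17.5, -62.1], [-579, 688, 0], 1], [[28.2, -17.5, -62.1], [-579, 688, 0], 1], [[28.2, -17.5, -62.1], [-579, 688, 39], 1], [[28.2, -17.5, -62.1], [-579, 688, 39], 1], [[28.2, -17.5, -62.1], [-579, 688, 39], 1], [[28.2, -17.5, -62.1], [-579, 688, 39], 1], [[28.2, -17.5, -62.1], [-579, 688, 39], 1], [[28.2, -17.5, -62.1], [-579, 688, 39], 1]]}}

```text
time: 3.0
tcp_pos: [0.4921, 0.3159, 0.192]
orientation: [-2.591, -0.0, -1.568]
wrist_force: [-0.5, -0.8, 0.2]
finger_gap: 0.999
finger_force: 0.0
```

```bash
python3 -c "
from g import *
delta(P0-.11*a,RS); delta(P0+.015*a,RS)
for n in('top','side'): print(arm.recognise('pusher',n)) if 0 else save(n,n+'1')
t=cv2.imread('pics/top1.png');s=cv2.imread('pics/side1.png')
f=4
A=cv2.resize(t[165:265,150:250],None,fx=4,fy=4);B=cv2.resize(s[100:200,290:390],None,fx=4,fy=4)
cv2.imwrite('pics/z3.png',cv2.convertScaleAbs(np.hstack([A,B]),alpha=1.5))"
```

```text
tcp [0.4921 0.3159 0.192 ] rpy [-2.591 -0.    -1.568] t 3.0
turn [-0.05  0.06  0.14] shift [3.4 0.3 0.1]
tcp [0.4921 0.3159 0.192 ] rpy [-2.591 -0.    -1.568] t 3.0
turn [-0.05  0.06  0.14] shift [  3.6   0.4 125.2]
```

View pics/z3.png

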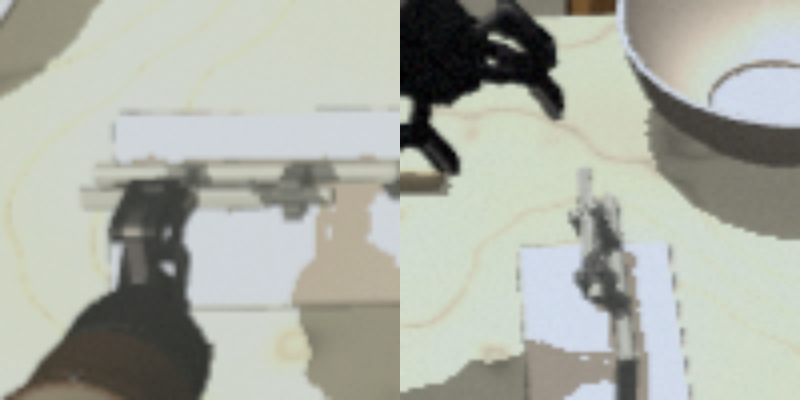

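The crop shows the gripper tilted above the handle, with the clips at top cols ~195 and ~224. I'll check the projected TCP against what's visible.

```bash
python3 -c "
from g import *
o=arm.observe(); p=o['tcp_pos']; y=RS[:,1]; 
for n in('top','side'): print(n,proj(n,[p,p-.013*a+.05*y,p-.013*a-.05*y,P0]))
"
```

```text
top [[230.18019273 197.13770644]
 [252.64564408 197.96854164]
 [211.37475818 193.76754948]
 [213.8343763  208.63608708]]
side [[137.8842134  318.67543992]
 [142.37749572 302.51243016]
 [127.64073434 330.56707089]
 [161.24167106 337.19638536]]
```

>>> {"op": "step_arm", "data": {"motion": [[[0, 0, 0.1], [3.5, 0.4, 40], 1], [[0, 0, 0.1], [3.5, 0.4, 70], 1], [[0, 0, 0.1], [3.5, 0.4, 90], 1], [[0, 0, 0.1], [3.5, 0.4, 105], 1], [[0, 0, 0.1], [3.5, 0.4, 115], 1], [[0, 0, 0.1], [3.5, 0.4, 125], 1], [[0, 0, 0.1], [3.5, 0.4, 125], 1], [[0, 0, 0.1], [3.5, 0.4, 125], 0.5], [[0, 0, 0.1], [3.5, 0.4, 125], 0.3], [[0, 0, 0.1], [3.5, 0.4, 125], 0.3], [[0, 0, 0.1], [3.5, 0.4, 125], 0.3]]}}

```text
time: 4.2
tcp_pos: [0.5563, 0.3092, 0.0862]
orientation: [-2.591, 0.001, -1.572]
wrist_force: [-0.3, -0.1, 0.1]
finger_gap: 0.332
finger_force: 0.0
```

>>> {"op": "step_arm", "data": {"motion": [[[0, 0, 0], [-3, 0, 1], 0.3], [[0, 0, 0], [-3, 0, 1], 0.2], [[0, 0, 0], [-3, 0, 1], 0.15], [[0, 0, 0], [-3, 0, 1], 0], [[0, 0, 0], [-3, 0, 1], 0], [[0, 0, 0], [-3, 0, 1], 0], [[0, 0, 0], [-3, 0, 1], 0]]}}

```text
time: 4.9
tcp_pos: [0.5578, 0.3122, 0.0855]
orientation: [-2.589, 0.001, -1.572]
wrist_force: [2.4, 0.9, 2.4]
finger_gap: 0.128
finger_force: 58.6
```

Gripped with a gap of about 11 mm and little side load. Now I'll pull straight off.

>>> {"op": "step_arm", "data": {"motion": [[[0, 0, 0], [0, 0, -3], 0], [[0, 0, 0], [0, 0, -6], 0], [[0, 0, 0], [0, 0, -10], 0], [[0, 0, 0], [0, 0, -15], 0], [[0, 0, 0], [0, 0, -25], 0], [[0, 0, 0], [0, 0, -40], 0], [[0, 0, 0], [0, 0, -65], 0], [[0, 0, 0], [0, 0, -90], 0], [[0, 0, 0], [0, 0, -110], 0], [[0, 0, 0], [0, 0, -110], 0], [[0, 0, 0], [0, 0, -110], 0], [[0, 0, 0], [0, 0, -110], 0]]}}

```text
time: 6.1
tcp_pos: [0.4994, 0.3111, 0.1768]
orientation: [-2.593, -0.002, -1.573]
wrist_force: [0.3, 0.1, -0.5]
finger_gap: 0.128
finger_force: 59.4
```

Run:
```python
from g import *
for n in('top','side'): save(n,n+'2')
o=arm.observe(); R=Ro.from_euler("xyz",o["orientation"]).as_matrix(); p=o["tcp_pos"]
T=cv2.imread('pics/top2.png');S=cv2.imread('pics/side2.png')
c=p-.015*R[:,2]
for im,n in((T,"top"),(S,"side")):
    q=proj(n,[c-.095*R[:,0],c+.06*R[:,0]]); print(n,q)
    for r,k in q: cv2.circle(im,(int(round(k)),int(round(r))),1,(0,0,255),-1)
A=cv2.resize(T[185:285,140:240],None,fx=4,fy=4);B=cv2.resize(S[80:180,270:370],None,fx=4,fy=4)
cv2.imwrite('pics/z4.png',cv2.convertScaleAbs(np.hstack([A,B]),alpha=1.5))
```

```text
top [[230.74424532 158.57574877]
 [230.41971987 226.26834244]]
side [[119.96247307 317.3525835 ]
 [153.06486455 319.44257326]]
```

View pics/z4.png

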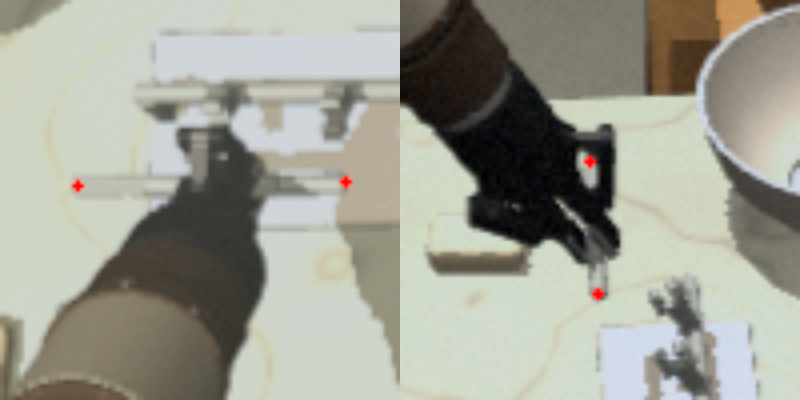

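The pusher is free, and its predicted ends match both views (top dots at (231,159) and (230,226)). Next is the compact.

```bash
cat >> g.py <<'E'
K=[.5895,-.2786,.0401]
def KT(x,z): # tcp for tip at compact x, axis height z, level
    c,s=np.cos(K[2]),np.sin(K[2]); u=x-.095; return np.array([K[0]+c*u,K[1]+s*u,z-.015])
RK=down(K[2]+np.pi)
E
python3 -c "
from g import *
delta(KT(-.085,.2),RK); print(KT(-.085,.029))"
```

```text
tcp [0.4997 0.3109 0.1769] rpy [-2.593e+00 -2.000e-03 -1.573e+00] t 6.2
turn [-25.09  23.89  85.19] shift [596.9  71.9 -52.2]
[ 0.4096447  -0.28581607  0.014     ]
```

>>> {"op": "step_arm", "data": {"motion": [[[0, 0, 0], [60, 0, -40], 0], [[-25.1, 23.9, 85.2], [597, 72, -52], 0], [[-25.1, 23.9, 85.2], [597, 72, -52], 0], [[-25.1, 23.9, 85.2], [597, 72, -52], 0], [[-25.1, 23.9, 85.2], [597, 72, -52], 0], [[-25.1, 23.9, 85.2], [597, 72, -52], 0], [[-25.1, 23.9, 85.2], [597, 72, -52], 0], [[-25.1, 23.9, 85.2], [597, 72, -52], 0], [[-25.1, 23.9, 85.2], [597, 72, -52], 0], [[-25.1, 23.9, 85.2], [597, 72, -52], 0], [[-25.1, 23.9, 85.2], [597, 72, -52], 0], [[-25.1, 23.9, 85.2], [597, 72, -52], 0], [[-25.1, 23.9, 85.2], [597, 72, -52], 0], [[-25.1, 23.9, 85.2], [597, 72, -52], 0], [[-25.1, 23.9, 85.2], [597, 72, -52], 0], [[-25.1, 23.9, 85.2], [597, 72, -52], 0], [[-25.1, 23.9, 85.2], [597, 72, -52], 0], [[-25.1, 23.9, 85.2], [597, 72, -52], 0], [[-25.1, 23.9, 85.2], [597, 72, -52], 0], [[-25.1, 23.9, 85.2], [597, 72, -52], 0]]}}

```text
time: 8.2
tcp_pos: [0.4104, -0.2845, 0.1852]
orientation: [3.14, 0.002, -3.099]
wrist_force: [0.2, 0.1, 0.4]
finger_gap: 0.126
finger_force: 59.3
```

```bash
python3 -c "
from g import *
delta(KT(-.085,.029),RK)"
```

```text
tcp [ 0.4104 -0.2845  0.1852] rpy [ 3.140e+00  2.000e-03 -3.099e+00] t 8.2
turn [0.11 0.11 0.12] shift [  1.2  -1.6 171.2]
```

>>> {"op": "step_arm", "data": {"motion": [[[0.1, 0.1, 0.1], [1, -1.5, 45], 0], [[0.1, 0.1, 0.1], [1, -1.5, 90], 0], [[0.1, 0.1, 0.1], [1, -1.5, 130], 0], [[0.1, 0.1, 0.1], [1, -1.5, 155], 0], [[0.1, 0.1, 0.1], [1, -1.5, 165], 0], [[0.1, 0.1, 0.1], [1, -1.5, 171], 0], [[0.1, 0.1, 0.1], [1, -1.5, 171], 0], [[0.1, 0.1, 0.1], [1, -1.5, 171], 0], [[0.1, 0.1, 0.1], [1, -1.5, 171], 0]]}}

```text
time: 9.1
tcp_pos: [0.4105, -0.2864, 0.0153]
orientation: [-3.141, 0.003, -3.102]
wrist_force: [-0.1, -0.2, -0.0]
finger_gap: 0.122
finger_force: 59.4
```

Run:
```python
from g import *
for n in('top','side'): save(n,n+'3')
delta(KT(-.050,.029),RK)
o=arm.observe(); R=Ro.from_euler("xyz",o["orientation"]).as_matrix(); p=o["tcp_pos"]
T=cv2.imread('pics/top3.png');S=cv2.imread('pics/side3.png')
c=p-.015*R[:,2]
for im,n in((T,"top"),(S,"side")):
    q=proj(n,[c-.095*R[:,0]]); print(n,q)
    for r,k in q: cv2.circle(im,(int(round(k)),int(round(r))),0,(0,0,255),-1)
A=cv2.resize(T[175:275,400:500],None,fx=4,fy=4);B=cv2.resize(S[300:400,290:390],None,fx=4,fy=4)
cv2.imwrite('pics/z5.png',cv2.convertScaleAbs(np.hstack([A,B]),alpha=1.5))
```

```text
tcp [ 0.4101 -0.2863  0.015 ] rpy [-3.141e+00  2.000e-03 -3.102e+00] t 9.2
turn [-0.03  0.11 -0.04] shift [-34.5   0.6   1.1]
top [[234.69413916 448.57801189]]
side [[342.40383425 334.97596102]]
```

View pics/z5.png

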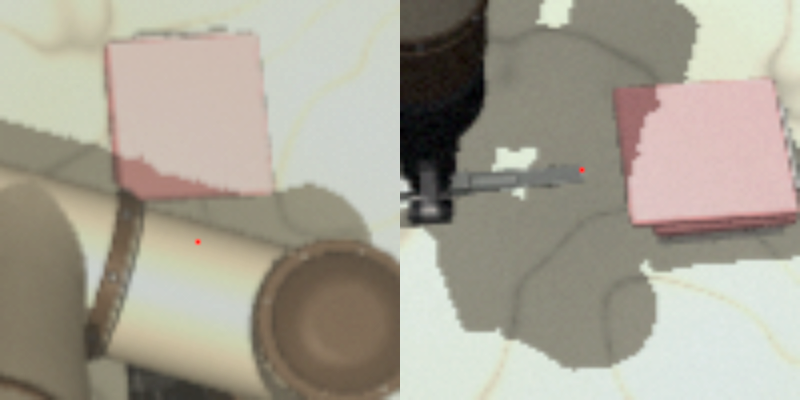

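The side view shows the blade tip at (row 343, col 335) facing the lid's front edge, about 1 px below the prediction. I'll insert it under the overhang.

>>> {"op": "step_arm", "data": {"motion": [[[0, 0, 0], [-10, 0.5, 0], 0], [[0, 0, 0], [-20, 0.5, 0], 0], [[0, 0, 0], [-28, 0.5, 0], 0], [[0, 0, 0], [-32, 0.5, 0], 0], [[0, 0, 0], [-35, 0.5, 0], 0], [[0, 0, 0], [-35, 0.5, 0], 0], [[0, 0, 0], [-35, 0.5, 0], 0]]}}

```text
time: 9.9
tcp_pos: [0.4442, -0.2841, 0.0138]
orientation: [3.141, -0.001, -3.102]
wrist_force: [-0.5, 0.1, -0.6]
finger_gap: 0.123
finger_force: 59.4
```

Run:
```python
from g import *
delta(KT(-.050,.029),RK)
# lift rows: tip on circle r about hinge; blade top at axis+1.5mm
for th in np.arange(0,1.16,.1):
    r=.096; x=.045-r*np.cos(th)-.0015*np.sin(th)*0; z=.036+r*np.sin(th)-.0015
    print(round(th,2),"sx",round(-(x+.050)*1e3,1),"sz",round(-(z-.0297)*1e3,1))
```

```text
tcp [ 0.4442 -0.2841  0.0138] rpy [ 3.141e+00 -1.000e-03 -3.102e+00] t 9.9
turn [ 0.03 -0.04 -0.05] shift [-0.5 -0.3 -0.2]
0.0 sx 1.0 sz -4.8
0.1 sx 0.5 sz -14.4
0.2 sx -0.9 sz -23.9
0.3 sx -3.3 sz -33.2
0.4 sx -6.6 sz -42.2
0.5 sx -10.8 sz -50.8
0.6 sx -15.8 sz -59.0
0.7 sx -21.6 sz -66.6
0.8 sx -28.1 sz -73.7
0.9 sx -35.3 sz -80.0
1.0 sx -43.1 sz -85.6
1.1 sx -51.5 sz -90.4
```

>>> {"op": "step_arm", "data": {"motion": [[[0, 0, 0], [0, 0, -4], 0], [[0, 0, 0], [0, 0, -9], 0], [[0, 0, 0], [0, 0, -14], 0], [[0, 0, 0], [-1, 0, -24], 0], [[0, 0, 0], [-3, 0, -33], 0], [[0, 0, 0], [-6.5, 0, -42], 0], [[0, 0, 0], [-6.5, 0, -42], 0], [[0, 0, 0], [-6.5, 0, -42], 0]]}}

```text
time: 10.7
tcp_pos: [0.4517, -0.2841, 0.0565]
orientation: [-3.141, 0.002, -3.102]
wrist_force: [-0.9, -0.5, -1.0]
finger_gap: 0.125
finger_force: 59.4
```

Run:
```python
from g import *
delta(KT(-.050,.029),RK)
S=save('side','side4')
cv2.imwrite('pics/z6.png',cv2.convertScaleAbs(cv2.resize(S[290:400,270:410,::-1],None,fx=4,fy=4),alpha=1.5))
```

```text
tcp [ 0.4517 -0.2841  0.0565] rpy [-3.141e+00  2.000e-03 -3.102e+00] t 10.7
turn [-0.02  0.1  -0.04] shift [ 7.1 -0.  42.5]
```

View pics/z6.png

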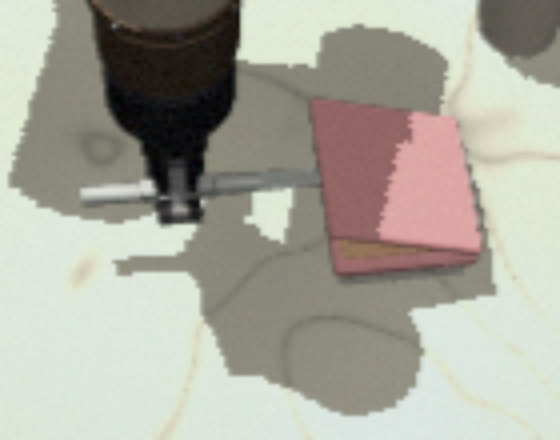

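The lid is lifting on the blade (edge at about (row 322, col 349)), open by roughly 0.4 rad. I'll continue along the arc to about 1.15 rad.

>>> {"op": "step_arm", "data": {"motion": [[[0, 0, 0], [-4.5, 0, -9], 0], [[0, 0, 0], [-9.5, 0, -17], 0], [[0, 0, 0], [-15, 0, -25], 0], [[0, 0, 0], [-22, 0, -32], 0], [[0, 0, 0], [-29, 0, -38], 0], [[0, 0, 0], [-37, 0, -44], 0], [[0, 0, 0], [-45, 0, -48.5], 0], [[0, 0, 0], [-52, 0, -52], 0], [[0, 0, 0], [-52, 0, -52], 0], [[0, 0, 0], [-52, 0, -52], 0], [[0, 0, 0], [-52, 0, -52], 0]]}}

```text
time: 11.85
tcp_pos: [0.5029, -0.282, 0.1078]
orientation: [3.141, -0.0, -3.102]
wrist_force: [1.2, 0.2, -0.8]
finger_gap: 0.122
finger_force: 59.4
```

Run:
```python
from g import *
S=save('side','side5')
cv2.imwrite('pics/z7.png',cv2.convertScaleAbs(cv2.resize(S[270:400,270:410,::-1],None,fx=4,fy=4),alpha=1.5))
```

```text
(no output)
```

View pics/z7.png

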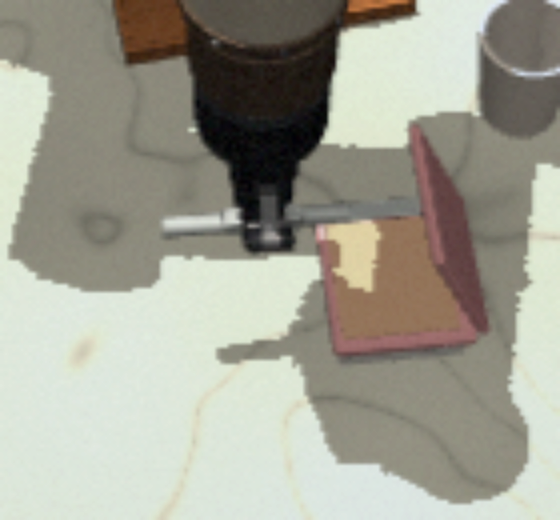

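The lid now stands at about 1.15 rad, resting on the blade tip at (row 321, col 375). I'll back the pusher out and go to the tray.

>>> {"op": "step_arm", "data": {"motion": [[[0, 0, 0], [15, 0, 2], 0], [[0, 0, 0], [40, 0, 2], 0], [[0, 0, 0], [75, 0, 0], 0], [[0, 0, 0], [100, 0, -20], 0], [[0, 0, 0], [110, 0, -60], 0], [[0, 0, 0], [110, 0, -90], 0], [[0, 0, 0], [110, 0, -90], 0]]}}

```text
time: 12.6
tcp_pos: [0.3952, -0.2877, 0.2029]
orientation: [-3.137, 0.01, -3.102]
wrist_force: [0.5, 0.2, -0.2]
finger_gap: 0.125
finger_force: 59.4
```

```bash
python3 -c "
from g import *
y=.148; c=np.array([.516,-.0093]); q=c-.0175*np.array([np.cos(y),np.sin(y)])
delta([q[0],q[1],.12],down(np.pi+y)); delta([q[0],q[1],.03],down(np.pi+y))
"
```

```text
tcp [ 0.3952 -0.2877  0.2029] rpy [-3.137  0.01  -3.102] t 12.6
turn [-0.3   0.54 -6.2 ] shift [-113.6  271.9   82.7]
tcp [ 0.3952 -0.2877  0.2029] rpy [-3.137  0.01  -3.102] t 12.6
turn [-0.3   0.54 -6.2 ] shift [-112.7  272.4  172.7]
```

>>> {"op": "step_arm", "data": {"motion": [[[0, 0, -6.2], [-20, 50, 0], 0], [[0, 0, -6.2], [-40, 95, 0], 0], [[0, 0, -6.2], [-60, 140, 0], 0], [[0, 0, -6.2], [-80, 185, 0], 0], [[0, 0, -6.2], [-95, 225, 20], 0], [[0, 0, -6.2], [-108, 260, 45], 0], [[0, 0, -6.2], [-113, 272, 83], 0], [[0, 0, -6.2], [-113, 272, 83], 0], [[0, 0, -6.2], [-113, 272, 83], 0], [[0, 0, -6.2], [-113, 272, 83], 0]]}}

```text
time: 13.6
tcp_pos: [0.496, -0.0106, 0.1163]
orientation: [3.141, 0.002, -2.994]
wrist_force: [-0.1, -0.0, 0.2]
finger_gap: 0.118
finger_force: 59.4
```

```bash
python3 -c "
from g import *
y=.148; c=np.array([.516,-.0093]); q=c-.0175*np.array([np.cos(y),np.sin(y)])
delta([q[0],q[1],.008],down(np.pi+y))
S=save('side','side6')
cv2.imwrite('pics/z8.png',cv2.convertScaleAbs(cv2.resize(S[200:370,250:440,::-1],None,fx=3,fy=3),alpha=1.4))
"
```

```text
tcp [ 0.496  -0.0106  0.1163] rpy [ 3.141e+00  2.000e-03 -2.994e+00] t 13.6
turn [ 0.01  0.13 -0.05] shift [ -2.2  -1.7 108.3]
```

View pics/z8.png

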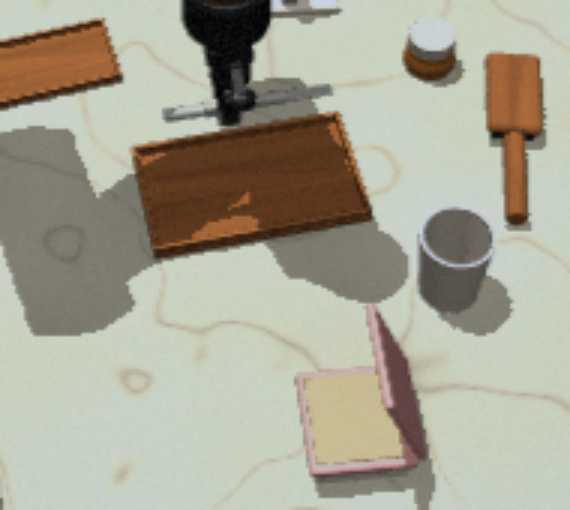

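The lid stays open and the pusher is above the tray, whose corners are at about (249,295), (238,363), (272,374) and (285,302) in the side view. I'll check the tray centre from this view.

```bash
python3 -c "
from g import *
w=np.array([atz('side',(200+v/3-.3,250+u/3-.3),.017)[:2] for u,v in((135,148),(340,115),(372,215),(155,251))]);print(w.round(4),w.mean(0))
d=w[1]-w[0];e=w[2]-w[3];print(np.arctan2(d[1],d[0]),np.arctan2(e[1],e[0]),np.linalg.norm(d),np.linalg.norm(e))
"
```

```text
[[ 0.4072  0.0319]
 [ 0.6108  0.0622]
 [ 0.6289 -0.0602]
 [ 0.424  -0.09  ]] [ 0.51772742 -0.01403595]
0.14778775775607306 0.1445262560095863 0.20585227780323648 0.20709597739248084
```

Both views agree on the tray, so I'll lower.

>>> {"op": "step_arm", "data": {"motion": [[[0, 0, 0], [-2, 0, 40], 0], [[0, 0, 0], [-2, 0, 70], 0], [[0, 0, 0], [-2, 0, 90], 0], [[0, 0, 0], [-2, 0, 100], 0], [[0, 0, 0], [-2, 0, 105], 0], [[0, 0, 0], [-2, 0, 107], 0], [[0, 0, 0], [-2, 0, 108], 0], [[0, 0, 0], [-2, 0, 108], 0], [[0, 0, 0], [-2, 0, 108], 0]]}}

```text
time: 14.55
tcp_pos: [0.4977, -0.0096, 0.0077]
orientation: [3.141, 0.001, -2.994]
wrist_force: [-0.2, -0.1, -1.8]
finger_gap: 0.126
finger_force: 59.4
```

>>> {"op": "step_arm", "data": {"motion": [[[0, 0, 0], [0, 0, 0], 0.18], [[0, 0, 0], [0, 0, 0], 0.25], [[0, 0, 0], [0, 0, 0], 0.35], [[0, 0, 0], [0, 0, 0], 0.4], [[0, 0, 0], [0, 0, 0], 0.4], [[0, 0, 0], [0, 0, -5], 0.4], [[0, 0, 0], [0, 0, -15], 0.4], [[0, 0, 0], [0, 0, -40], 0.4], [[0, 0, 0], [0, 0, -80], 0.4], [[0, 0, 0], [0, 0, -130], 0.4], [[0, 0, 0], [120, 0, -180], 0.4], [[0, 0, 0], [120, 0, -180], 0.4], [[0, 0, 0], [120, 0, -180], 0.4], [[0, 0, 0], [120, 0, -180], 0.4]]}}

```text
time: 15.95
tcp_pos: [0.376, -0.028, 0.1894]
orientation: [3.14, 0.004, -2.994]
wrist_force: [1.4, 0.8, -0.2]
finger_gap: 0.401
finger_force: 0.0
```

```bash
python3 -c "
from g import *
S=save('side','side7')
cv2.imwrite('pics/z9.png',cv2.convertScaleAbs(cv2.resize(S[200:370,250:440,::-1],None,fx=3,fy=3),alpha=1.4))
"
```

```text
(no output)
```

View pics/z9.png

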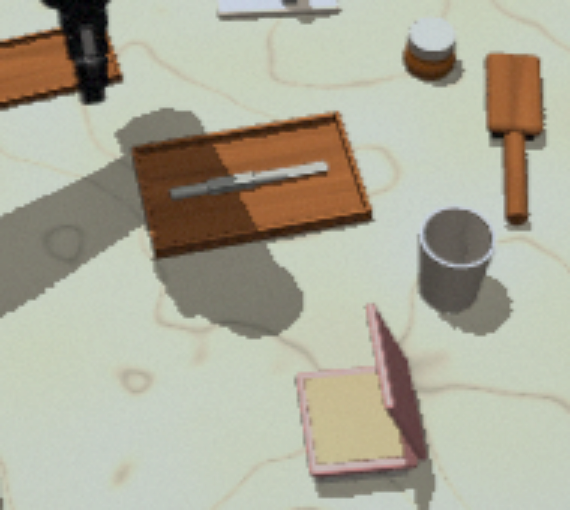

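The pusher lies flat inside the tray (about (264,308) to (256,358)), the lid stands open and the gripper is clear. I'll hand in.

```bash
python3 -c "
from workcell import arm
print(arm.hand_in())"
```

```text
the job is handed in; nothing more can be done
None
```

I unclipped the pusher, levered the compact's lid open to about 1.15 rad where it stays, laid the pusher flat in the largest tray, and handed the job in at about 16 s (no verdict was returned).

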